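# Press the colour label holder home behind the rack's lip

## Task

Take the yellow label holder out of its wooden stand and slide its tongue down behind the front lip of the tin rack, centred in front of the yellow tin and straight along the lip. Push it fully home against the spring clip, its shoulder bar down on the lip, and finish while still gripping it and holding it pressed home: do not let go. Leave the tins and the spray can where they stand.

Things in the scene. Friction and masses are not known exactly. Their poses are not given: they have to be found in the camera images.
- label_holder: Loose white plastic label holder, yellow card on both faces, same front and back, 60 to 110 g. Origin: middle of its tongue's underside; z up, x through its thickness, y along its width. Tongue 5 (x) x 44 (y) mm, z 0 to 30; shoulder bar 20 x 56 mm, z 30 to 36; upright card plate 10 x 56 mm, z 36 to 80, to be gripped across its 10 mm.
- stand: Fixed wooden stand, 50 x 70 x 30 mm high, in which the holder starts upright: its tongue stands in a 7 mm wide groove (along the stand's y) whose floor is 6 mm above the bench. Origin: on the bench under the groove's middle.
- rack: Fixed tin rack, 300 mm wide (y), front to the robot (-x). Origin: on the bench under the slot's middle. Front lip 4 mm thick, inner face x = -4 mm, top edge z = 55 mm. Slot 8 mm wide (x -4 to 4) along the whole width; behind it the deck, top z = 40 mm, to x = 168. Three bays 95 mm apart, low strips between them (from x = 12, tops z = 54), a tin in each at x about 105.
- bay_left (a point): Middle of the slot in front of the left bay (rack y = +95 mm), at the height of the lip's top edge (z = 55 mm); axes as the rack's. The holder is home when its shoulder bar sits on the lip's top edge: its origin is then 30 mm below this point.
- bay_mid (a point): The same for the middle bay (rack y = 0).
- bay_right (a point): The same for the right bay (rack y = -95 mm).
- clip_left (a joint): Spring clip (orange bar, 6 x 50 mm) down in the left bay's slot. 0: up, its top at z = 35 mm, 20 mm below the lip's top edge; grows as pressed down, 0.010 m when the holder is home (limit 0.012). Pushes up with 3 N at 0, 9 N at 0.010; lifts the holder when it is not held down.
- clip_mid (a joint): The same in the middle bay.
- clip_right (a joint): The same in the right bay.
- tin_yellow: Loose paint tin with yellow lid and band, 70 mm diameter, 74 mm tall, about 0.35 kg, standing on the deck in one of the three bays: it marks the holder's bay. Origin: centre of its underside.
- tin_blue: The same with blue lid, in another bay. Leave alone.
- tin_red: The same with red lid, in the third bay. Leave alone.
- spray_can: White spray can, 64 mm diameter, 188 mm tall, 0.3 kg, standing loose on the bench beyond the stand. Origin: centre of its underside. Leave alone.
There are look-alikes about, which are no part of the job. Of the things that look like the label_holder, the middle-sized one is meant. Leave any turquoise look-alike of the tin_yellow alone.

How it is judged:
By the outcome, as a careful person would: the job done as asked, in the order asked, and still so for the second after the job is handed in, while the arm keeps its last pose, push and grip.
It also fails if it takes over 40 s, if anything falls off the work surface, if the arm or the gripper's body presses on something with over 40 N, if the wrist force passes 120 N, or if a joint passes its speed limit or range.

## Robot

A 6-joint arm with a two-finger parallel gripper is mounted at the origin on the work surface. World frame = base frame: x ahead of the robot, y to its left, z up, the work surface at z = 0. Lengths are in m, angles in rad, forces in N, time in s.
With the tool pointing down it reaches from about 0.3 to 0.95 m from the base axis. Payload 3.1 kg.
Tool frame: the origin (TCP) lies on the mounting face of the last link; the fingertips stand 173 mm ahead of it and the grasp point (between the pads) lies hold_point_z ahead of it (hold_point_z is the distance from the TCP to the grasp point, in m); z points along the fingers, y is the direction in which the jaws open and shut (so a half turn about z gives the same grasp; the last joint's range is limited). The gripper opens to 85 mm and grips with 20 to 120 N. Pads are 22 mm wide; open, the fingers measure 114 mm over their backs; the gripper's body (76 mm by 85 mm) begins 54 mm behind the grasp point. The pads swing forward as they close: fully open they stand 13 mm farther back than shut.
Start: joints at [1.204, 0.308, 1.634, -0, 1.2, -0.07], TCP at [0.183, 0.598, 0.405] pointing down, gripper open.
Joint ranges: [-3.06, 3.06], [-0.79, 1.96], [0.05, 2.63], [-1.19, 4.34], [0.05, 2.64], [-2.94, 2.94]. Speed limits (rad/s): [2.79, 2.79, 3.14, 3.14, 3.14, 3.14].

## Interface

Orientations are given as [roll, pitch, yaw] about the fixed x, y, z axes, in that order (R = Rz(yaw) Ry(pitch) Rx(roll)).
In Python, from cell import * gives the robot as it stands. The module is installed in compiled form; this text tells all that it offers.
- The arm moves only by the shell command python3 -m jog 'ROWS' [FORCE]. ROWS is JSON, a list of rows, each a list of 7 numbers: the shift along the tool's x, y, z in mm, then the turn, a rotation vector about the tool's x, y, z in rad, then the finger opening in mm, from 0 to 85.4. In form: [[dx, dy, dz, ax, ay, az, jaw], ...]. A call has 1 to 8 rows; each row is the pose to reach, as a shift and turn from the pose commanded when the call began, along the tool's axes at that moment; what a row does not reach only later rows make up. A row lasts 1/12 s, in which the tool goes at most 41.7 mm and 7.16 degrees, less where a joint would pass 70% of its speed; a pose out of reach is approached as far as the arm can. A call with a gripper value outside its range is refused whole. The fingers move at their own pace and stop on an object; FORCE is the grip in N (left out, the last holds). Time passes only in rows, so rows that repeat a pose let the fingers close. It gives the time, the measured TCP pose, the force and the opening at its end, in the units of the state.
- read_state(): the state, without advancing time (a new reading comes with each control period).
- get_image(name): name is "side" or "top"; returns a dict with "color" (384x512x3 uint8, red, green, blue), "fx", "fy", "cx", "cy" (pixels), "R" (3x3) and "t" (3): a world point X has camera coordinates R X + t. Camera axes: x right, y down, z forward; pixel columns grow to the right and rows downward; lengths in m; the calibration is good to about 2 mm. A picture is of the moment at which its call begins. There is no depth.
- job_done(): hands the job in, once; it reports no verdict.
The state is a dict: "t": time; "joint_pos": joint angles; "dq": joint speeds; "tau": joint torques, N m; "ee_pos": TCP position; "tool_rot": TCP orientation; "force": force on the tool from outside, world axes, zero at the start; "wrist_torque": the same for the moment, N m; "opening": opening from 0.0 (shut) to 1.0 (fully open).
Only numpy, scipy, OpenCV 4.12 (cv2) and the standard library are available. Lean on these libraries where they do the work, as an engineer would, in place of code of your own. Each camera call takes 0.05 s, during which the arm holds its last target. There are 200 camera calls.

## Working session

There is one attempt and no reset: what is moved stays moved. The work goes in short steps, Python scripts to look and compute and a shell command to move; the robot and the scene stay as the last step left them, time stands still between calls to the robot, and variables do not carry over. Pictures are saved under pics/ and viewed, about 8 in all and at most 12, crops included, and the job is handed in when it is done.

```bash
mkdir -p pics; cat > h.py <<'E'
from cell import *
import numpy as np, cv2
def snap(n,f):
    im=get_image(n); np.savez('pics/'+f+'.npz',**im); cv2.imwrite('pics/'+f+'.png',im['color'][:,:,::-1]); return im
def load(f): return dict(np.load('pics/'+f+'.npz'))
def ray(im,u,v):
    R,t=im['R'],im['t']; d=R.T@np.array([(u-im['cx'])/im['fx'],(v-im['cy'])/im['fy'],1]); return -R.T@t,d
def onz(im,u,v,z):
    c,d=ray(im,u,v); return c+d*(z-c[2])/d[2]
def proj(im,X):
    p=im['R']@np.array(X)+im['t']; return im['fx']*p[0]/p[2]+im['cx'],im['fy']*p[1]/p[2]+im['cy']
def tri(a,pa,b,pb):
    c1,d1=ray(a,*pa);c2,d2=ray(b,*pb); s=np.linalg.lstsq(np.c_[d1,-d2],c2-c1,rcond=None)[0]
    return (c1+d1*s[0]+c2+d2*s[1])/2, np.linalg.norm(c1+d1*s[0]-c2-d2*s[1])
E
python3 - <<'E'
from h import *
s=read_state(); print(s)
a=snap('top','t0'); b=snap('side','s0')
for i in(a,b): print(i['fx'],-i['R'].T@i['t'],i['R'][2])
import cell; print([n for n in dir(cell) if not n.startswith('__')], getattr(cell,'hold_point_z',None))
E
```

```text
{'t': 0.0, 'joint_pos': array([ 1.20431544e+00,  3.09044603e-01,  1.63521546e+00, -2.06828880e-05,
        1.19966675e+00, -6.97289601e-02]), 'dq': array([ 0.00146526, -0.00057469, -0.00152888, -0.0010923 ,  0.00160814,
       -0.0002807 ]), 'tau': array([ 1.53580559e-04, -4.15259635e+01, -2.76665139e+01, -5.60168360e-05,
        1.01874463e-02,  7.71166331e-07]), 'ee_pos': array([0.18265288, 0.59726941, 0.40340816]), 'tool_rot': array([-3.13926282e+00, -1.43416129e-04,  2.84484809e+00]), 'force': array([0.27735586, 0.39831897, 0.47811642]), 'wrist_torque': array([-0.03908752,  0.02586972, -0.01379858]), 'opening': 1.0004560231223807}
417.57104710869595 [ 0.46209618 -0.01609021  1.03547273] [ 0.13685343 -0.01645334 -0.99045466]
367.4632049076216 [ 0.22669459 -0.49530576  0.7722548 ] [ 0.39968178  0.49774814 -0.76974104]
['PlanningError', 'get_image', 'hold_point_z', 'job_done', 'read_state'] 0.1547
```

View pics/t0.png

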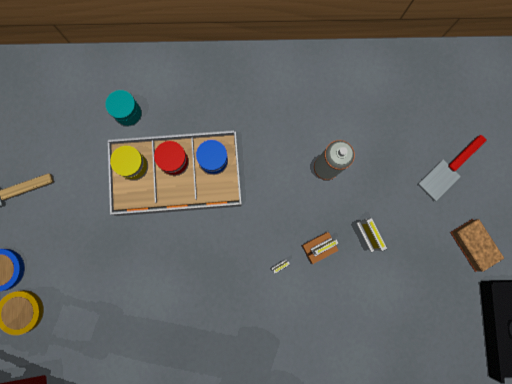

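View pics/s0.png

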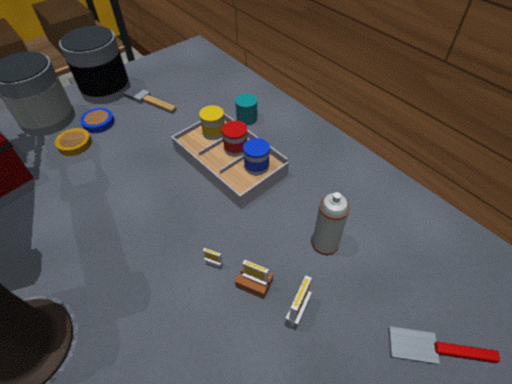

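The left bay (image left = +y) holds the yellow tin, at top (127,162); the turquoise one at (122,105) is outside the rack. There are three holder look-alikes in the top view: small (280,266), medium in the wooden stand (320,245) and large (371,235). The medium one in the stand is the one meant. I'll confirm that in an enlarged crop.

```bash
python3 - <<'E'
from h import *
a=load('t0');b=load('s0')
def crop(im,x,y,w,h,W,H): return cv2.resize(im['color'][y:y+h,x:x+w,::-1],(W,H),interpolation=cv2.INTER_CUBIC)
c=np.vstack([np.hstack([crop(a,265,215,130,60,520,240),crop(b,195,235,70,60,280,240)]),crop(a,100,125,160,70+0,800,350)[:350]])
c[240:]=crop(a,98,180,150,40,800,213).shape and cv2.resize(a['color'][125:220,98:248,::-1],(800,350),interpolation=cv2.INTER_CUBIC)
cv2.imwrite('pics/c0.png',c)
# stand/holder/rack measures
hsv=cv2.cvtColor(a['color'],cv2.COLOR_RGB2HSV); 
def blobs(m,x,y,w,h):
    mm=np.zeros_like(m);mm[y:y+h,x:x+w]=m[y:y+h,x:x+w]
    for k in cv2.findContours(mm,cv2.RETR_EXTERNAL,cv2.CHAIN_APPROX_NONE)[0]:
        if cv2.contourArea(k)>15: yield cv2.minAreaRect(k),cv2.contourArea(k)
yel=cv2.inRange(hsv,(22,120,90),(35,255,255)); 
for r in blobs(yel,260,200,140,90): print('yel',r)
sat=cv2.inRange(hsv,(3,100,60),(20,255,255))
for r in blobs(sat,295,225,50,45): print('wood',r, onz(a,*r[0][0],.03), [onz(a,*p,.03)[:2].round(4) for p in cv2.boxPoints(r[0])])
for r in blobs(cv2.inRange(hsv,(5,180,150),(20,255,255)),100,195,150,25): print('clip',r, onz(a,*r[0][0],.035), [onz(a,*p,.035)[:2].round(4) for p in cv2.boxPoints(r[0])])
E
```

```text
yel (((376.70001220703125, 233.90000915527344), (27.280027389526367, 2.236067771911621), 63.43495178222656), 37.0)
wood (((319.8279724121094, 247.32342529296875), (21.944049835205078, 29.732831954956055), 61.69924545288086), 346.0) [ 0.45463356 -0.19507948  0.03      ] [array([ 0.4619, -0.1516]), array([ 0.4939, -0.216 ]), array([ 0.4474, -0.2386]), array([ 0.4158, -0.1744])]
```

View pics/c0.png

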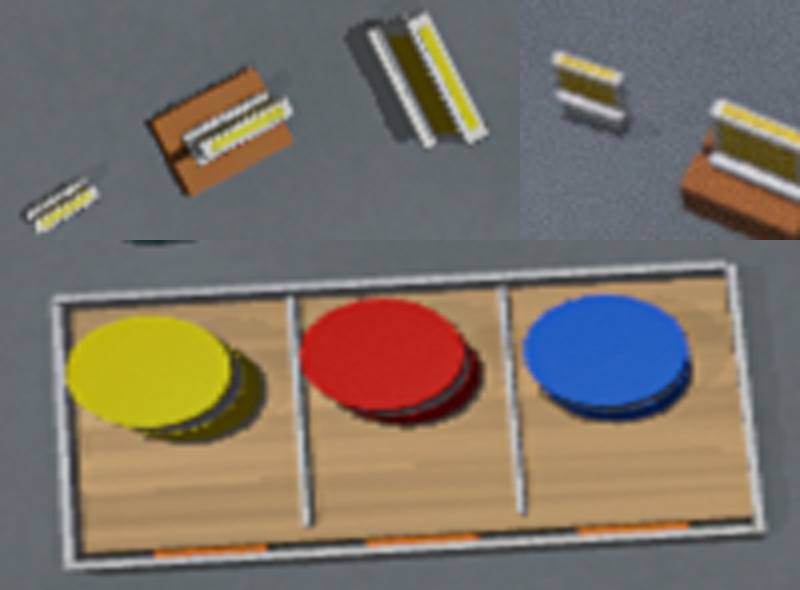

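The crop confirms it: the medium holder stands in the wooden stand. Next I'll take sub-pixel measurements of the holder, the rack lip and the left clip.

```bash
python3 - <<'E'
from h import *
a=load('t0');b=load('s0');A=a['color'].astype(int)
for u in (125,137,137+16,165): print(u,[tuple(A[v,u]) for v in range(203,217)])
H=cv2.cvtColor(a['color'],cv2.COLOR_RGB2HSV)
# clips: orange
m=(H[...,0]<14)&(H[...,1]>170)&(H[...,2]>120); m[:195]=0; m[:,:100]=0; m[218:]=0; m[:,250:]=0
n,l,st,ce=cv2.connectedComponentsWithStats(m.astype(np.uint8)); print(st,ce)
for s,c in zip(st[1:],ce[1:]): print(s, onz(a,s[0]+s[2]/2-.5,c[1],.035))
# lip corner guess
L=onz(a,111.1,213.8,.055);Rr=onz(a,240.9,203.8,.055);print(L,Rr,np.linalg.norm(L-Rr))
# yellow top of plate
m=(H[...,0]>22)&(H[...,0]<36)&(H[...,1]>90)&(H[...,2]>120); m[:225]=0;m[265:]=0;m[:,:300]=0;m[:,345:]=0
p=np.argwhere(m)[:,::-1].astype(np.float32); r=cv2.minAreaRect(p);print(r,p.mean(0),len(p))
print(onz(a,*p.mean(0),.086)); bp=np.array([onz(a,*q,.086) for q in p])[:,:2]; d=np.linalg.svd(bp-bp.mean(0))[2][0]; print(d,np.degrees(np.arctan2(d[1],d[0])))
for n_,y0,u0,u1 in (('c',A,0,0),): pass
E
```

```text
125 [(np.int64(177), np.int64(145), np.int64(104)), (np.int64(183), np.int64(150), np.int64(108)), (np.int64(180), np.int64(148), np.int64(105)), (np.int64(175), np.int64(142), np.int64(102)), (np.int64(173), np.int64(141), np.int64(101)), (np.int64(150), np.int64(123), np.int64(86)), (np.int64(62), np.int64(54), np.int64(41)), (np.int64(63), np.int64(66), np.int64(68)), (np.int64(130), np.int64(135), np.int64(141)), (np.int64(177), np.int64(178), np.int64(182)), (np.int64(115), np.int64(115), np.int64(116)), (np.int64(63), np.int64(63), np.int64(65)), (np.int64(78), np.int64(82), np.int64(85)), (np.int64(98), np.int64(105), np.int64(109))]
137 [(np.int64(183), np.int64(150), np.int64(107)), (np.int64(181), np.int64(149), np.int64(106)), (np.int64(175), np.int64(144), np.int64(102)), (np.int64(173), np.int64(143), np.int64(102)), (np.int64(153), np.int64(126), np.int64(91)), (np.int64(137), np.int64(83), np.int64(35)), (np.int64(195), np.int64(107), np.int64(39)), (np.int64(190), np.int64(147), np.int64(126)), (np.int64(174), np.int64(178), np.int64(183)), (np.int64(112), np.int64(11
[... 2279 characters left out ...]

[172 206   3   1   3] [0.56152871 0.15404645 0.035     ]
[176 206   2   1   2] [0.56133097 0.14567133 0.035     ]
[180 206   1   1   1] [0.56113319 0.13729437 0.035     ]
[127 209   3   2   4] [0.55505668 0.26142488 0.035     ]
[131 209   1   1   1] [0.55668748 0.25430108 0.035     ]
[133 208  10   2  12] [0.55672036 0.23880711 0.035     ]
[147 208   1   1   1] [0.55818572 0.21616037 0.035     ]
[0.54462574 0.29512551 0.055     ] [ 0.56097854 -0.00902158  0.055     ] 0.3045863863184376
((326.35552978515625, 246.73165893554688), (2.16731333732605, 19.709009170532227), 61.69924545288086) [326.35556 246.7111 ] 45
[ 0.45604886 -0.19993975  0.086     ]
[-0.43952572  0.89823   ] 116.0736243877557
```

```bash
cat >> h.py <<'E'
from scipy.spatial.transform import Rotation as Ro
def go(p,yaw_y):
    "tool-frame shift (mm) & turn to TCP p, pointing down, tool y at world angle yaw_y (deg)"
    s=read_state(); R=Ro.from_euler('xyz',s['tool_rot']).as_matrix(); a=np.radians(yaw_y)
    y=np.array([np.cos(a),np.sin(a),0]); z=np.array([0,0,-1.]); T=np.c_[np.cross(y,z),y,z]
    print('t',round(s['t'],2),'pos',s['ee_pos'].round(4),'F',s['force'].round(1),'open',round(s['opening'],3),'yaw_y',round(np.degrees(np.arctan2(R[1,1],R[0,1])),2))
    print('shift',(R.T@(np.array(p)-s['ee_pos'])*1e3).round(1),'turn',Ro.from_matrix(R.T@T).as_rotvec().round(4))
E
python3 - <<'E'
from h import *
go([.456,-.2,.36],26.1)
a=load('t0');g=a['color'].astype(float).mean(2)
P=[]
for u in list(range(118,124))+list(range(152,163))+list(range(192,203))+list(range(230,236)):
    v0=212-(u-125)*10/130; r=np.arange(int(v0)-2,int(v0)+4); w=np.clip(g[r,u]-75,0,None)
    w[np.ptp(a['color'][r,u].astype(int),axis=1)>25]=0; P.append(onz(a,u,(w*r).sum()/w.sum(),.055)[:2])
P=np.array(P); k=np.polyfit(P[:,1],P[:,0],1); res=P[:,0]-np.polyval(k,P[:,1]); print('lip centre x=',k,'res',res.std(),'yaw',np.degrees(np.arctan(-k[0])))
# clip y extents at edges: orange-ness along columns
o=(a['color'][...,0].astype(int)-a['color'][...,2])
for lo,hi in ((118,160),(160,200),(200,235)):
    s=np.array([o[int(round(209.3-(u-137)*10/130))-1:int(round(209.3-(u-137)*10/130))+2,u].sum() for u in range(lo,hi)]); print(lo,s.tolist())
# lip ends: brightness along lip
for us in (range(104,120),range(232,248)): print([int(g[int(round(212.4-(u-125)*10/130)),u]) for u in us])
E
```

```text
t 0.1 pos [0.1827 0.5973 0.4035] F [-0.1 -0.3  0. ] open 0.995 yaw_y 72.99
shift [-494.6 -682.4   44.9] turn [-2.100e-03  7.000e-04  8.185e-01]
lip centre x= [-0.05491451  0.56289294] res 0.00015307415591093385 yaw 3.143212856674156
118 [-2, -3, -8, -5, 35, 24, 18, 5, 68, 307, 314, 306, 291, 264, 269, 289, 231, 331, 332, 322, 323, 326, 290, 302, 307, 312, 268, 276, 299, 232, 98, 24, 25, 19, 10, 13, 11, 3, 3, 4, 7, 5]
160 [5, 30, 30, 21, 15, 14, 102, 310, 314, 280, 278, 269, 242, 241, 336, 350, 327, 324, 305, 305, 306, 305, 281, 279, 275, 246, 241, 223, 52, 15, 18, 15, 14, 11, 3, 4, 2, 3, 3, 3]
200 [32, 29, 20, 20, 8, 28, 193, 326, 280, 281, 299, 245, 242, 336, 328, 328, 338, 302, 300, 305, 319, 278, 272, 244, 244, 251, 333, 89, 14, 12, 15, 13, 3, 6, 4]
[105, 105, 105, 104, 103, 108, 135, 178, 177, 177, 173, 173, 173, 171, 171, 169]
[173, 174, 174, 171, 149, 143, 119, 114, 117, 137, 98, 97, 102, 106, 106, 105]
```

```bash
python3 -m jog '[[-165,-227,15,0,0,0.27,45],[-330,-455,30,0,0,0.54,45],[-495,-682,45,0,0,0.8185,45],[-495,-682,45,0,0,0.8185,45],[-495,-682,45,0,0,0.8185,45],[-495,-682,45,0,0,0.8185,45],[-495,-682,45,0,0,0.8185,45],[-495,-682,45,0,0,0.8185,45]]' 40; python3 - <<'E'
from h import *
go([.456,-.2,.36],26.1)
E
```

```text
t: 0.77
ee_pos: [0.2908, 0.2809, 0.3864]
tool_rot: [-3.141, 0.0, 2.025]
force: [1.5, 0.5, 0.1]
opening: 0.524
t 0.77 pos [0.2908 0.2809 0.3864] F [1.5 0.5 0.1] open 0.524 yaw_y 26.01
shift [-504.6  -62.4   26.6] turn [-0.0003  0.0003 -0.0015]
```

```bash
python3 -m jog '[[-500,-62,27,0,0,0,45],[-500,-62,27,0,0,0,45],[-500,-62,27,0,0,0,45],[-500,-62,27,0,0,0,45],[-500,-62,27,0,0,0,45],[-500,-62,27,0,0,0,45],[-500,-62,27,0,0,0,45],[-500,-62,27,0,0,0,45]]'; python3 - <<'E'
from h import *
go([.456,-.2,.36],26.1)
E
```

```text
t: 1.43
ee_pos: [0.3993, -0.0339, 0.3689]
tool_rot: [3.141, 0.0, 2.026]
force: [1.4, -0.6, 0.5]
opening: 0.529
t 1.43 pos [ 0.3993 -0.0339  0.3689] F [ 1.4 -0.6  0.5] open 0.529 yaw_y 26.07
shift [-174.1  -22.1    8.9] turn [ 0.0005  0.0001 -0.0006]
```

```bash
python3 -m jog '[[-170,-22,9,0,0,0,45],[-170,-22,9,0,0,0,45],[-170,-22,9,0,0,0,45],[-170,-22,9,0,0,0,45],[-170,-22,9,0,0,0,45],[-170,-22,9,0,0,0,45]]'; python3 - <<'E'
from h import *
go([.456,-.2,.2227],26.1)
a=snap('top','t1'); b=snap('side','s1')
c=np.hstack([cv2.resize(a['color'][190:290,260:390,::-1],(400,308),interpolation=cv2.INTER_CUBIC),cv2.resize(b['color'][230:330,190:320,::-1],(400,308),interpolation=cv2.INTER_CUBIC)])
cv2.imwrite('pics/c1.png',c)
E
```

```text
t: 1.93
ee_pos: [0.4549, -0.1964, 0.3596]
tool_rot: [-3.141, -0.0, 2.022]
force: [-0.4, 0.3, -0.5]
opening: 0.525
t 1.93 pos [ 0.4549 -0.1964  0.3596] F [-0.4  0.3 -0.5] open 0.525 yaw_y 25.88
shift [ -3.8  -0.5 136.9] turn [-0.0004 -0.0004 -0.0039]
```

View pics/c1.png

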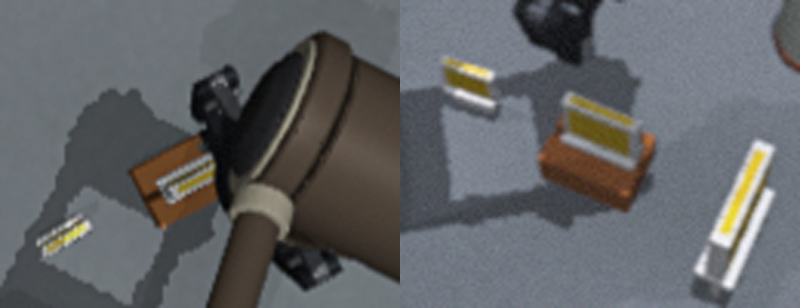

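The crop shows the fingers above and straddling the stand. The side crop shows the holder upright, with the top edge of its plate running from about (244,261) to (269,271) in the full picture. I'll cross-check its position from that view.

```bash
python3 - <<'E'
from h import *
b=load('s1');print([onz(b,*p,.086).round(4) for p in ((244.3,261.5),(268.6,271.3),(256.4,266.4))])
b=load('s0');H=cv2.cvtColor(b['color'],cv2.COLOR_RGB2HSV)
m=(H[...,0]>22)&(H[...,0]<36)&(H[...,1]>90)&(H[...,2]>170); m[:255]=0;m[285:]=0;m[:,:235]=0;m[:,275:]=0
p=np.argwhere(m)[:,::-1]; print(len(p),p.min(0),p.max(0),p.mean(0),onz(b,*p.mean(0),.086).round(4))
E
```

```text
[array([ 0.4447, -0.1777,  0.086 ]), array([ 0.4692, -0.2277,  0.086 ]), array([ 0.457 , -0.2029,  0.086 ])]
47 [246 261] [264 270] [255.         265.57446809] [ 0.456  -0.1995  0.086 ]
```

```bash
python3 -m jog '[[-4,-0.5,40,0,0,0,45],[-4,-0.5,80,0,0,0,45],[-4,-0.5,115,0,0,0,45],[-4,-0.5,130,0,0,0,45],[-4,-0.5,137,0,0,0,45],[-4,-0.5,137,0,0,0,45]]' 40;  python3 - <<'E'
from h import *
go([.456,-.2,.2227],26.1)
E
python3 -m jog '[[0,0,0,0,0,0,0],[0,0,0,0,0,0,0],[0,0,0,0,0,0,0],[0,0,0,0,0,0,0],[0,0,0,0,0,0,0],[0,0,0,0,0,0,0]]' 50; python3 - <<'E'
from h import *
go([.456,-.2,.36],26.1)
E
```

```text
t: 2.53
ee_pos: [0.4547, -0.1959, 0.2215]
tool_rot: [-3.139, -0.004, 2.028]
force: [0.3, -0.3, 0.6]
opening: 0.53
t 2.53 pos [ 0.4547 -0.1959  0.2215] F [ 0.3 -0.3  0.6] open 0.53 yaw_y 26.21
shift [-4.3 -0.6 -1.2] turn [-0.0026 -0.0039  0.0019]
t: 3.03
ee_pos: [0.4562, -0.1987, 0.225]
tool_rot: [3.142, 0.002, 2.027]
force: [-3.0, -2.1, 7.1]
opening: 0.11
t 3.03 pos [ 0.4562 -0.1987  0.225 ] F [-3.  -2.1  7.1] open 0.11 yaw_y 26.13
shift [  -1.4   -0.8 -135. ] turn [0.     0.0021 0.0006]
```

```bash
python3 -m jog '[[0,0,-20,0,0,0,0],[0,0,-50,0,0,0,0],[0,0,-90,0,0,0,0],[0,0,-120,0,0,0,0],[0,0,-120,0,0,0,0]]'; python3 - <<'E'
from h import *
go([.5557,.2399,.32],3.14)
E
```

```text
t: 3.45
ee_pos: [0.4588, -0.1994, 0.3512]
tool_rot: [3.132, 0.013, 2.026]
force: [0.8, -1.0, 1.1]
opening: 0.107
t 3.45 pos [ 0.4588 -0.1994  0.3512] F [ 0.8 -1.   1.1] open 0.107 yaw_y 26.09
shift [352.4 279.9  29.4] turn [0.0124 0.0108 0.4004]
```

```bash
python3 -m jog '[[80,60,0,0,0,0.1,0],[160,125,5,0,0,0.2,0],[352,280,25,0,0,0.4,0],[352,280,25,0,0,0.4,0],[352,280,25,0,0,0.4,0],[352,280,25,0,0,0.4,0],[352,280,25,0,0,0.4,0],[352,280,25,0,0,0.4,0]]'; python3 - <<'E'
from h import *
go([.5557,.2399,.32],3.14)
E
```

```text
t: 4.12
ee_pos: [0.5257, 0.1237, 0.3261]
tool_rot: [3.141, -0.0, 1.626]
force: [0.6, 0.7, -0.6]
opening: 0.111
t 4.12 pos [0.5257 0.1237 0.3261] F [ 0.6  0.7 -0.6] open 0.111 yaw_y 3.16
shift [114.4  36.4   6.2] turn [ 0.0011 -0.0005  0.0004]
```

```bash
python3 -m jog '[[40,13,2,0,0,0,0],[80,26,4,0,0,0,0],[112,36,6,0,0,0,0],[112,36,6,0,0,0,0],[112,36,6,0,0,0,0],[112,36,6,0,0,0,0]]'; python3 - <<'E'
from h import *
for _ in range(3): go([.5557,.2399,.32],3.14); b=snap('side','s2'); a=snap('top','t2')
c=np.hstack([cv2.resize(a['color'][120:270,80:210,::-1],(400,462),interpolation=cv2.INTER_CUBIC),cv2.resize(b['color'][80:230,150:280,::-1],(400,462),interpolation=cv2.INTER_CUBIC)])
cv2.imwrite('pics/c2.png',c)
E
```

```text
t: 4.62
ee_pos: [0.555, 0.2353, 0.3196]
tool_rot: [-3.141, 0.001, 1.627]
force: [-0.4, -0.3, -0.9]
opening: 0.112
t 4.62 pos [0.555  0.2353 0.3196] F [-0.4 -0.3 -0.9] open 0.112 yaw_y 3.22
shift [ 4.6  0.9 -0.4] turn [-0.001   0.0006  0.0014]
t 4.72 pos [0.5551 0.2342 0.3198] F [ 0.6  0.6 -1.4] open 0.11 yaw_y 3.11
shift [ 5.7  0.9 -0.2] turn [-0.0008  0.0005 -0.0006]
t 4.82 pos [0.5554 0.234  0.32  ] F [-0.1  0.6 -0.6] open 0.108 yaw_y 3.07
shift [5.8 0.7 0. ] turn [-0.0002  0.0002 -0.0012]
```

View pics/c2.png

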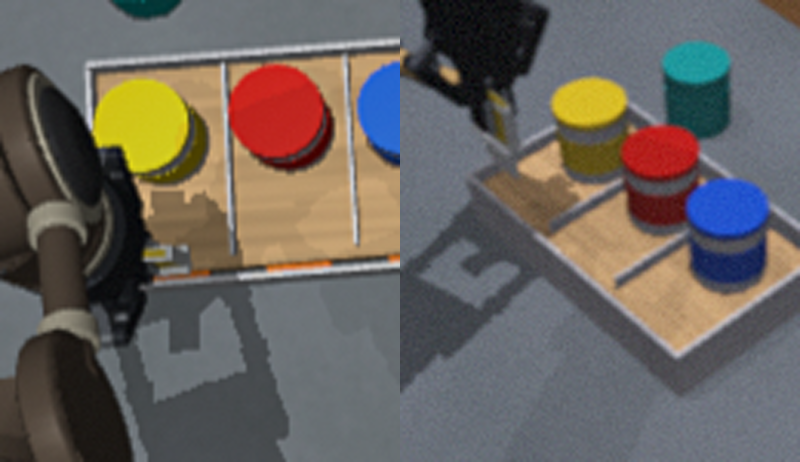

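The top view shows the gripped holder's right end: the shoulder bar's end is at about u=141, v=200..208. It is level, and above the orange clip. The side view shows the holder upright in front of the yellow tin. I'll measure the bar's end numerically.

```bash
python3 - <<'E'
from h import *
a=load('t2');g=a['color'].astype(int)
for v in range(196,214): print(v,' '.join('%3d/%-4d'%(g[v,u].mean(),g[v,u,0]-g[v,u,2]) for u in range(124,146)))
zb=.32-.1547-.062+.036; print('bar z',zb)
for dx in(-.01,.01): print('expected bar corner',np.round(proj(a,[.5553+dx,.234-.028-dx*0-dx*.055*0,zb]),1))
for p in ((141.5,199.5),(141.5,208.5)): print(onz(a,*p,zb).round(4))
E
```

```text
196  11/-1     9/-4    11/-4    11/-6    26/3     65/33   101/55   100/53    99/53    99/53    99/51    99/52    99/53    96/50    97/50    96/50    91/47    90/48    90/47    91/46    91/48    91/47  
197  13/-1    10/-3    12/-6    23/-6    40/0     64/25    95/48    98/50    99/54    99/54    99/53   100/54    99/54    89/48    88/48    87/49    88/48    88/47    90/47    89/46    88/47    89/46  
198  12/-2    13/-3    12/-4    31/-4    54/-4    62/7     71/19    81/34    98/51    97/53    97/52    97/51    96/53    87/47    85/46    87/45    88/45    86/48    86/46    87/46    86/45    87/45  
199  11/-2    11/-4    16/-4    46/-3    58/-4    64/-6    80/-6    88/4    119/23   119/25   113/24   112/26    87/39    91/33   102/28   116/18   110/20    83/39    83/45    84/45    85/45    84/45  
200  11/-5     9/-4    28/4     70/24    88/22    98/18   117/10   118/13   143/11   146/6    142/-7   137/-6    75/5     95/8    120/5    152/-4   147/-7    86/16    85/46    87/46    87/47    87/46  
201   9/-9    12/-2    39/34    93/80   110/74   109/71   108/70   101/90   104/85   117/5
[... 1962 characters left out ...]
19/-2    37/-5    61/9    121/32   128/16   125/16   120/15   130/-4   131/-6   128/-5   128/-6   128/-5   129/-7   124/-6   125/-6   126/-7   123/-7   125/-6   123/-7  
212  14/-2    38/-3    61/-1    53/-2    66/-4    85/-4   123/-4   125/-6   120/-6   108/-5   108/-6   107/-5    95/-4    94/-5    94/-4    94/-4    82/-3    80/-4    81/-4    72/-3    70/-3    70/-3  
213  21/-3    59/-2    91/-2    85/-2    81/-3    78/-3    72/-3    70/-3    69/-3    67/-2    68/-2    67/0     66/-2    67/-2    67/-2    67/-2    67/-3    66/-3    67/-3    67/-4    67/-4    68/-4  
bar z 0.1393
expected bar corner [140.4 209.5]
expected bar corner [140.5 200.2]
[0.5668 0.2039 0.1393]
[0.5474 0.2037 0.1393]
```

```bash
python3 -m jog '[[6.7,-1.5,15,0,0,0,0],[6.7,-1.5,30,0,0,0,0],[6.7,-1.5,42,0,0,0,0],[6.7,-1.5,42,0,0,0,0],[6.7,-1.5,42,0,0,0,0],[6.7,-1.5,42,0,0,0,0]]'; python3 - <<'E'
from h import *
snap('top','t3');b=snap('side','s3')
go([.5534,.2404,.277],3.14);a=snap('top','t3')
g=a['color'].astype(int)
for v in range(197,216): print(v,' '.join('%3d/%-3d'%(g[v,u].mean(),g[v,u,0]-g[v,u,2]) for u in range(120,146)))
c=np.hstack([cv2.resize(a['color'][190:225,100:170,::-1],(800,400),interpolation=cv2.INTER_CUBIC)]);d=cv2.resize(b['color'][115:155,160:220,::-1],(300,200),interpolation=cv2.INTER_CUBIC)
c=np.vstack([c,np.pad(d,((0,0),(0,500),(0,0)))]);cv2.imwrite('pics/c3.png',c)
E
```

```text
t: 5.42
ee_pos: [0.554, 0.2418, 0.2785]
tool_rot: [3.141, -0.0, 1.626]
force: [-0.4, 0.1, -0.6]
opening: 0.109
t 5.52 pos [0.5542 0.2421 0.279 ] F [ 0.1 -0.9  0. ] open 0.112 yaw_y 3.16
shift [-1.6 -0.9  2. ] turn [ 0.0019 -0.0005  0.0004]
197  28/-4   28/-7   28/-6   14/-3   12/-3    7/-2   10/-3   12/-4   20/4    59/29   92/49  102/54  100/51  100/53   99/52   99/52   99/52   97/50   96/51   96/50   90/46   89/48   89/46   89/47   89/46   90/46 
198  28/-8   30/-6   28/-4   13/-6   11/-3   13/-3    9/-4    8/-5    8/-6   20/7    59/29  100/53   99/53   98/51   95/50   96/50   94/49   88/45   87/46   87/46   86/44   87/47   86/45   86/45   86/45   86/46 
199  27/-6   29/-6   26/-4   13/-2   11/-2   11/-3   12/-1   11/-8   11/-4   14/-4   39/18   98/52   97/52   92/50   85/45   84/45   85/44   85/44   84/44   85/45   84/45   84/45   85/44   84/44   85/45   86/45 
200  26/-7   30/-6   24/-4   13/-3   10/-2   12/-3   11/-2   10/-2   12/-3   26/-4   44/8    85/40   85/43   85/46   83/44   83/44   84/45   84/46   84/46   84/45   85/47   86/47   85/45   85/47   87/46   87/46 
201  29/-6  
[... 2466 characters left out ...]
   93/-2   90/-1   77/-2   74/-2   74/-3   68/-3   68/-2   68/-3 
213  11/-3   14/-1   12/0    17/-3   20/-3   13/-4    9/-2   14/-4   14/-3   15/-5   21/-3   48/-1   70/0    69/-2   68/-2   67/0    66/-1   66/-1   67/-2   69/-3   68/-3   67/-3   67/-4   67/-5   67/-3   68/-5 
214  11/-1   11/-3   14/-5   18/-5   21/-5   16/-5   17/-2   36/-2   44/-5   46/-4   49/-4   60/-3   70/-4   68/-3   68/-4   68/-4   69/-2   70/-5   71/-5   71/-6   71/-6   71/-7   71/-7   73/-7   73/-7   73/-7 
215  12/-2   12/-1   18/-3   22/-5   21/-3   16/-4   20/-4   54/-5   68/-4   74/-7   75/-7   74/-6   73/-7   74/-8   74/-9   75/-9   75/-7   74/-8   75/-6   74/-8   74/-7   74/-7   74/-8   75/-8   74/-7   75/-8
```

View pics/c3.png

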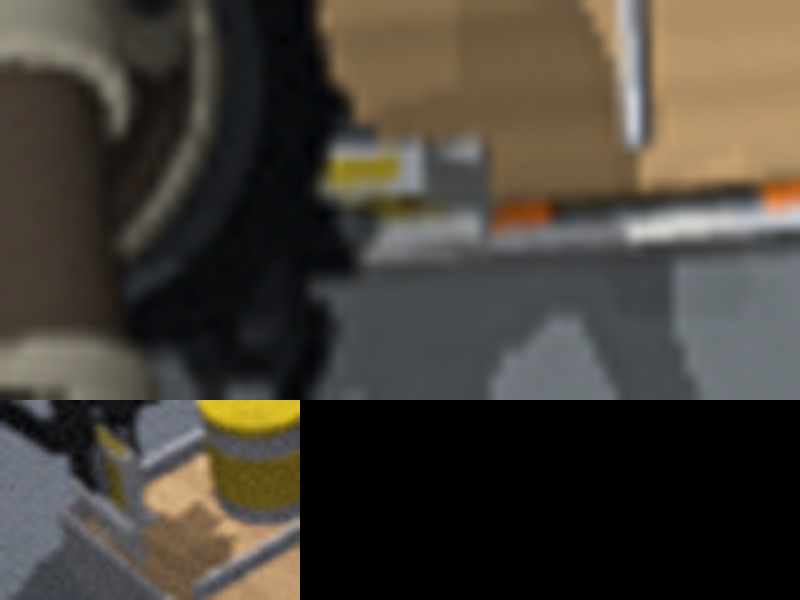

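The holder is now hovering low over the lip. The bar's right end is at u≈141.65, and its rear edge is at v≈201.2. The bar covers the lip to the left of the orange remnant of the clip.

```bash
python3 - <<'E'
from h import *
a=load('t3')
e=onz(a,141.65,201.2,.098); print('back-right corner',e)
X=np.array([.9985,.0548]);Y=np.array([-.0548,.9985]); c=e[:2]-.01*X+.028*Y
s=onz(a,137.04,208.6,.035); lx=.56289-.0549*s[1]
t=np.array([lx,s[1]])+.006*X; print('holder',c,'slot',t,'tool dx,dy mm',(t-c)@Y*1e3,(t-c)@X*1e3)
# side: lip/holder geometry check
for k in range(3): go([.5534,.2404,.277],3.14); get_image('top')
b=load('s3'); 
for z in (.098,.098-.006): print('side bar end corners expected', [np.round(proj(b,[*(c+sx*X-.028*Y),z]),1) for sx in(-.01,.01)])
g=b['color'].astype(int)
for v in range(134,152): print(v,' '.join('%3d/%-3d'%(g[v,u].mean(),g[v,u,0]-g[v,u,2]) for u in range(172,196)))
E
```

```text
back-right corner [0.56776634 0.21366539 0.098     ]
holder [0.55624694 0.24107539] slot [0.55570988 0.24023989] tool dx,dy mm -0.8048250971786199 -0.5820418615873924
t 5.57 pos [0.5542 0.2421 0.2791] F [ 0.3 -0.3 -1.6] open 0.109 yaw_y 3.17
shift [-1.7 -0.9  2.1] turn [ 0.002  -0.0006  0.0005]
t 5.62 pos [0.5541 0.2421 0.279 ] F [-0.5  0.1 -1.5] open 0.108 yaw_y 3.17
shift [-1.7 -0.8  2. ] turn [ 0.0018 -0.0005  0.0006]
t 5.67 pos [0.554  0.2421 0.2789] F [-0.2  0.6 -0.9] open 0.11 yaw_y 3.18
shift [-1.7 -0.7  1.9] turn [ 0.0015 -0.0004  0.0007]
side bar end corners expected [array([185.3, 139.9]), array([191.3, 136.5])]
side bar end corners expected [array([185.7, 141.5]), array([191.6, 138.2])]
134 114/-16 118/-18 117/-12 103/-8   95/-10 106/-5  113/-9  112/-7   97/-4   81/7    66/39   55/56   72/40   85/13   86/-5   89/-5  116/29  147/71  170/85  168/82  158/84  163/83  169/79  166/81 
135 119/-15 119/-10 109/-10  89/-10  80/-3   86/-1  110/-4  119/-6  120/-5  114/1    94/17   73/44   63/43   79/13   91/-4   95/-5  110/24  145/65  166/79  170/87  165/82  165/83  162/81  169/79 
1
[... 2433 characters left out ...]
   74/-7   77/-3   92/-3   94/1    92/9    92/26   85/38   84/41   90/44   89/48   89/43   82/45   80/42   82/44 
149  69/-4   65/-11  70/-3   80/-11  78/-3   76/-8   77/-6   73/-3   77/2    71/-5   76/-7   71/-5   80/-7   83/-3   98/-1   97/12   87/29   85/41   82/49   88/46   91/46   89/44   91/42   83/43 
150  71/-7   69/-12  68/-7   79/-5   77/-2   77/-1   82/-3   72/-6   75/-6   72/-4   77/-6   78/-5   76/-3   77/-7   83/-7   99/-1   97/10   89/29   82/44   84/43   84/46   83/45   90/46   88/46 
151  64/-10  73/-9   71/-9   74/-12  74/-9   73/-7   75/-5   72/0    79/-5   72/-5   75/-2   73/-5   75/-3   73/0    76/-5   85/-8   98/-7  102/7    89/23   83/39   88/43   86/44   94/45   86/47
```

```bash
python3 -m jog '[[-0.8,-0.6,0,0,0,0,0],[-0.8,-0.6,4,0,0,0,0],[-0.8,-0.6,7,0,0,0,0],[-0.8,-0.6,10,0,0,0,0],[-0.8,-0.6,13,0,0,0,0],[-0.8,-0.6,16,0,0,0,0],[-0.8,-0.6,16,0,0,0,0]]' 60; python3 - <<'E'
from h import *
for k in range(3): go([.5536,.2413,.2417],3.14); get_image('top')
print(read_state()['wrist_torque'].round(2))
E
```

```text
t: 6.3
ee_pos: [0.5532, 0.2412, 0.2612]
tool_rot: [3.141, 0.0, 1.626]
force: [1.7, -0.0, -1.3]
opening: 0.109
t 6.3 pos [0.5532 0.2412 0.2612] F [ 1.7 -0.  -1.3] open 0.109 yaw_y 3.18
shift [ 0.1  0.4 19.5] turn [0.0003 0.0001 0.0007]
t 6.35 pos [0.5532 0.2411 0.2615] F [ 0.3  0.1 -1. ] open 0.108 yaw_y 3.18
shift [ 0.1  0.4 19.8] turn [0.0003 0.0001 0.0007]
t 6.4 pos [0.5532 0.2412 0.2617] F [ 1.6 -0.1 -1.5] open 0.109 yaw_y 3.18
shift [ 0.1  0.4 20. ] turn [0.0002 0.0001 0.0007]
[ 0.02 -0.28 -0.05]
```

```bash
python3 -m jog '[[0,0.3,3,0,0,0,0],[0,0.3,6,0,0,0,0],[0,0.3,9,0,0,0,0],[0,0.3,11,0,0,0,0],[0,0.3,13,0,0,0,0],[0,0.3,15,0,0,0,0],[0,0.3,16,0,0,0,0],[0,0.3,16,0,0,0,0]]' 80; python3 - <<'E'
from h import *
for k in range(3): go([.5536,.2413,.2417],3.14); get_image('top')
print(read_state()['wrist_torque'].round(2))
E
```

```text
t: 7.12
ee_pos: [0.5535, 0.2413, 0.2467]
tool_rot: [-3.141, 0.0, 1.626]
force: [-1.8, -0.4, 6.3]
opening: 0.107
t 7.12 pos [0.5535 0.2413 0.2467] F [-1.8 -0.4  6.3] open 0.107 yaw_y 3.18
shift [-0.   0.1  5. ] turn [-0.0001  0.      0.0008]
t 7.17 pos [0.5535 0.2413 0.2468] F [-2.1 -1.1  5.7] open 0.105 yaw_y 3.18
shift [-0.   0.1  5.1] turn [-0.0002 -0.      0.0007]
t 7.22 pos [0.5535 0.2413 0.2468] F [-2.1 -0.8  6.7] open 0.106 yaw_y 3.18
shift [-0.   0.1  5.1] turn [-0.0002  0.      0.0008]
[-0.1   0.32 -0.01]
```

```bash
python3 -m jog '[[0,0,1.5,0,0,0,0],[0,0,3,0,0,0,0],[0,0,4,0,0,0,0],[0,0,5,0,0,0,0],[0,0,5,0,0,0,0]]' 80; python3 - <<'E'
from h import *
for k in range(2): go([.5536,.2413,.2417],3.14); get_image('top')
print(read_state()['wrist_torque'].round(2))
E
```

```text
t: 7.68
ee_pos: [0.5537, 0.2414, 0.244]
tool_rot: [-3.141, 0.0, 1.626]
force: [-5.4, -1.4, 16.3]
opening: 0.104
t 7.68 pos [0.5537 0.2414 0.244 ] F [-5.4 -1.4 16.3] open 0.104 yaw_y 3.19
shift [-0.1 -0.1  2.3] turn [-0.0007  0.0003  0.0009]
t 7.73 pos [0.5537 0.2414 0.244 ] F [-5.2 -1.2 17.1] open 0.104 yaw_y 3.19
shift [-0.1 -0.1  2.3] turn [-0.0006  0.0002  0.0009]
[-0.45  1.06  0.01]
```

```bash
python3 -m jog '[[0,-0.3,0.5,0,0,0,0],[0,-0.5,1,0,0,0,0],[0,-0.5,1,0,0,0,0],[0,-0.5,1,0,0,0,0]]' 80; python3 - <<'E'
from h import *
for k in range(2): go([.5536,.2413,.2417],3.14); a=snap('top','t4')
b=snap('side','s4')
print(read_state()['wrist_torque'].round(2))
c=np.vstack([cv2.resize(a['color'][190:225,100:170,::-1],(600,300),interpolation=cv2.INTER_CUBIC),cv2.resize(b['color'][115:155,150:230,::-1],(600,300),interpolation=cv2.INTER_CUBIC)])
cv2.imwrite('pics/c4.png',c)
E
```

```text
t: 8.12
ee_pos: [0.5535, 0.2414, 0.2439]
tool_rot: [3.141, 0.0, 1.627]
force: [-6.7, -1.7, 19.4]
opening: 0.104
t 8.12 pos [0.5535 0.2414 0.2439] F [-6.7 -1.7 19.4] open 0.104 yaw_y 3.2
shift [-0.1  0.1  2.2] turn [0.0003 0.0002 0.001 ]
t 8.17 pos [0.5535 0.2414 0.244 ] F [-5.4 -1.5 21.3] open 0.104 yaw_y 3.2
shift [-0.1  0.1  2.3] turn [0.0003 0.0002 0.001 ]
[-0.59  1.26 -0.03]
```

View pics/c4.png

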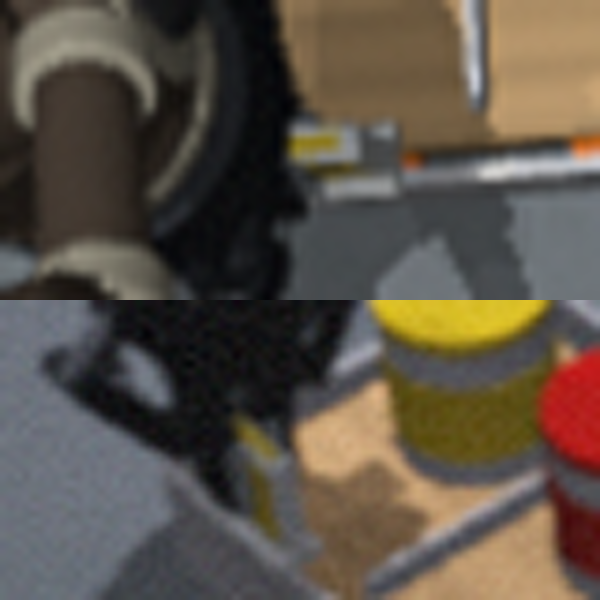

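Pushing 1 mm further left the height unchanged while the force rose, so the holder is on a hard stop. In the crop the bar lies on the lip, its right end at about u=146, with the holder upright. I'll check the centring and height numerically.

```bash
python3 - <<'E'
from h import *
a=load('t4');b=load('s4')
X=np.array([.9985,.0548]);Y=np.array([-.0548,.9985]);t=np.array([.5557,.2402])
for im,n in((a,'top'),(b,'side')):
  for z in (.061,.064): print(n,z,'exp right end front/back',[np.round(proj(im,[*(t-.028*Y+s*X),z]),1) for s in(-.01,.01)])
  print(n,'plate top right',[np.round(proj(im,[*(t-.028*Y+s*X),.105]),1) for s in(-.005,.005)])
g=a['color'].astype(int)
for v in range(202,215): print(v,' '.join('%3d/%-3d'%(g[v,u].mean(),g[v,u,0]-g[v,u,2]) for u in range(132,154)))
E
```

```text
top 0.061 exp right end front/back [array([146.3, 211.6]), array([145.9, 203.1])]
top 0.064 exp right end front/back [array([146. , 211.5]), array([145.6, 203. ])]
top plate top right [array([141.6, 207.8]), array([141.4, 203.3])]
side 0.061 exp right end front/back [array([187.4, 150.1]), array([193.2, 146.7])]
side 0.064 exp right end front/back [array([187.3, 149.3]), array([193.1, 145.9])]
side plate top right [array([186.4, 137.3]), array([189.4, 135.6])]
202  10/-5    5/-3   23/3    62/20   86/40   90/46   93/51   93/50   92/51   93/49   94/51   94/49   94/50   95/50   93/49   94/50   94/50   94/49   94/49   95/50   94/50   94/49 
203   9/-4   11/-4   32/-4   56/-5   64/9    78/34   93/46   93/46   90/42   94/45   92/47   93/46   93/42   97/41   92/48   93/50   94/51   94/50   94/49   94/47   94/49   92/50 
204   9/-4   32/-3   83/-4   97/-7   93/-5   92/22  106/32  104/29  103/11   99/20   86/27   96/21  107/10  115/10   86/29   90/48   92/47   93/47   91/48   91/47   91/48   91/48 
205   9/-5   46/3   121/12  136/14  133/17  124/40  124/44  126/28  135/-7  113/-5   76/-2  100
[... 1003 characters left out ...]
   36/-4   54/-5   58/-4   82/-1  120/8   128/7   134/-3  144/-4  145/-3  146/-4  147/-2  142/-3   97/-2  100/-5   99/-6   90/-4   90/-3   90/-3   89/-3   82/-3 
212  12/-5   18/-5   24/-4   50/-4   68/-4   86/-4  131/-4  132/-1  127/-3  129/-3  131/-3  130/-3  133/-2  128/-2   94/-2   68/-1   66/-2   65/-2   65/-2   65/-1   66/-3   65/-1 
213  11/-2   11/0    13/-3   35/-3   81/-2   76/-3   90/-3   86/-1   75/-2   71/-3   66/-3   64/-3   71/-2   71/-3   68/-3   67/-3   65/-3   66/-4   65/-4   67/-4   66/-5   65/-5 
214  11/-1   13/-2   12/-2   28/-2   72/-4   71/-5   71/-4   71/-6   70/-6   69/-6   68/-6   69/-7   70/-7   72/-6   74/-7   74/-7   67/-6   66/-7   67/-6   67/-6   67/-6   68/-6
```

The bar's right end is within about 0.5 mm of the expected column. The side view matches the predicted home height, and the hard stop at TCP z=0.244 agrees with the height at the grasp. I'll do a short hold check, then hand in.

```bash
python3 -m jog '[[0,0,0,0,0,0,0],[0,0,0,0,0,0,0],[0,0,0,0,0,0,0],[0,0,0,0,0,0,0],[0,0,0,0,0,0,0],[0,0,0,0,0,0,0]]' 80 && python3 -c "
from cell import *
s=read_state();print(s['ee_pos'],s['force'],s['opening']);print(job_done())"
```

```text
t: 8.77
ee_pos: [0.5535, 0.2414, 0.244]
tool_rot: [3.141, 0.0, 1.627]
force: [-6.1, -2.6, 20.0]
opening: 0.104
[0.55351847 0.24141328 0.24396906] [-6.06729373 -2.59162412 20.02583504] 0.10405864336909645
the job is handed in; nothing more can be done
None
```

I took the middle-sized yellow label holder out of its stand and slid its tongue down behind the rack lip in front of the yellow tin, which is in the left bay. It is pressed onto the spring clip and still gripped at 80 N. I handed the job in at about 8.8 s.

**What the last checks showed:**
- **Pressed home:** the holder hit a hard stop at TCP z = 0.244 m, the height expected for home from the grasp reading. Pushing 1 mm further did not lower it, and it held steady at about 20 N of downward push. The clip alone gives about 9 N, so the bar is bearing on the lip.
- **Centred and straight:** the bar's end is within about 0.5 mm of the predicted position along the lip. The measured angle was 3.2° against 3.14° for the lip.
- **Tins and can:** I planned no contact with them, and the yellow and red tins look unmoved in the last crop. I did not measure any of them afterwards, or look at the spray can again.

**Two readings that did not fully agree:**
- **Position across the slot:** the top camera put the holder about 1.7 mm nearer the robot than my estimate of the slot centre. That is roughly the camera's calibration error and the 1.5 mm play in the slot.
- **Sideways force:** about 6 N remained towards the robot. I took it as friction, because it rose in proportion to the push.

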